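# Crate into the filling bay, funnel held over the glass

## Task

Push the crate along the rollers until it is fully home against the end stop of the filling bay. Then pick up the jar funnel by its handle, carry it over the row with the pepper mill and spice jar without disturbing anything, and hold it still, upright and centred about 15 mm above the rim of the open glass in the crate, without it ever touching the glass, ready for someone to pour. Finish while still holding the funnel there: do not put it down or let go.

Things in the scene. Friction and masses are not known exactly. Their poses are not given: they have to be found in the camera images.
- bay (a point): Where the crate's underside centre is when fully home, on the centre line of the fixed roller track, at the roller tops (22 mm above the worktop). +x runs along the track to the end stop, z up. The end stop's rubber buffers stand 91 mm along +x, the loading end 225 mm along -x; 98 mm clear between the rails (tops at 34 mm); bay cheeks (tops at 66 mm) from the stop back to 75 mm behind this point.
- crate_mid (a point): Underside centre of the dark grey open plastic crate, 182 mm long (x, along the track) x 93 wide x 60 high, with two cells, centres 44.5 mm either side of the middle. About 0.8 kg loaded, loose on eight free rollers, 80 to 120 mm short of home; a few newtons on its rear wall roll it. One cell holds the open glass, the other a closed jam jar; which is which varies.
- crate_rear (a point): On the outside of the crate's rear end wall (the end away from the end stop), mid-width, 35 mm above the crate's underside (57 mm above the worktop): the place to push. x along the track towards the end stop.
- glass_rim (a point): Centre of the mouth of the open, clear drinking glass in the crate, at the height of its rim. Glass 81 mm outside diameter, mouth about 74 mm inside, 92 mm high, rim about 118 mm above the worktop; z up.
- glass: The same glass; origin at the centre of its underside, z up.
- jam_mid (a point): Centre of the closed jam jar in the other cell of the crate, 69 mm diameter, 99 mm high (top about 125 mm above the worktop), point half-way up.
- funnel_mid (a point): Centre of the loose steel jar funnel, on its axis half-way up (36 mm above the bottom edge of its spout). 72 mm high, spout 48 mm diameter at the bottom, bowl 94 mm at the top, 0.12 kg. It stands on its spout on the worktop, at the left. z up along its axis, x level towards its black bar handle.
- funnel_handle (a point): Middle of the funnel's black bar handle, the place to grip: the bar is 12 mm wide and 18 mm high, sticks out level along x (46 to 106 mm from the funnel's axis); this point is 78 mm from the axis and 60 mm above the bottom edge of the spout. Same axes as funnel_mid; pinch it across y from above.
- funnel_spout (a point): Centre of the bottom edge of the funnel's spout, on its axis; z up along the axis.
- funnel: The same funnel; origin at funnel_spout.
- crate: The crate; origin at crate_mid, same axes.
- spice_jar_mid (a point): Centre of the spice jar, 45 mm diameter, 106 mm high, standing between funnel and track; point half-way up. Swaps places with the mill.
- mill_mid (a point): Centre of the wooden pepper mill, 58 mm diameter, 160 mm high, next to the spice jar; point half-way up.
- salt_mid (a point): Centre of the salt shaker, 44 mm diameter, 90 mm high, standing beyond the track; point half-way up.

How it is judged:
By the outcome, as a careful person would: the job done as asked, in the order asked, and still so for the second after the job is handed in, while the arm keeps its last pose, push and grip.
It also fails if it takes over 69 s, if anything falls off the work surface, if the arm or the gripper's body presses on something with over 40 N, if the wrist force passes 120 N, or if a joint passes its speed limit or range.

## Robot

A 6-joint arm with a two-finger parallel gripper is mounted at the origin on a cart in front of the work surface, level with it; the furniture and walls round the work are solid. World frame = base frame: x ahead of the robot, y to its left, z up, the work surface at z = 0. Lengths are in m, angles in rad, forces in N, time in s.
With the tool pointing down it reaches from about 0.275 to 0.975 m from the base axis. Payload 8.4 kg.
Tool frame: the origin (TCP) lies midway between the tips of the shut fingers; the grasp point (between the pads) lies 19 mm behind it; z points along the fingers, x is the direction in which the jaws open and shut, and the axes are right-handed (so a half turn about z gives the same grasp; the last joint's range is limited). The gripper opens to 92 mm and grips with 3 to 60 N. Pads are 20 mm wide; open, the fingers measure 128 mm over their backs; the gripper's body (75 mm by 189 mm) begins 69 mm behind the grasp point.
Start: joints at [-1.111, 0.353, 1.633, -0, 1.155, -0.002], TCP at [0.278, -0.56, 0.215] pointing down, gripper open.
Joint ranges: [-2.63, 2.63], [-0.92, 2.1], [0.06, 2.66], [-1.3, 4.44], [0, 2.69], [-3.02, 3.02]. Speed limits (rad/s): [2.22, 2.22, 2.79, 3.14, 3.14, 3.14].

## Interface

Orientations are given as a rotation vector (axis times angle).
In Python, from bench import monitor, eyes, r gives the robot as it stands.
- The arm moves only by the tool carry_out, never from a script. Its argument "series" is one flat list of numbers, 4 for each row, row after row: the shift along the tool's x, y, z in mm, then the turn about the tool's z in rad. In form: [x, y, z, turn, x, y, z, turn, ...]. A call has 1 to 10 rows; each row is the pose to reach, as a shift and turn from the pose measured when the call began, along the tool's axes at that moment; what a row does not reach only later rows make up. A row lasts 1/12 s, in which the tool goes at most 41.7 mm and 7.16 degrees, less where a joint would pass 70% of its speed; a pose out of reach is approached as far as the arm can. A call with a gripper value outside its range is refused whole. "grip" is the closure in counts, from 0 (fully open) to 255 (shut), set as the call begins (left out, the last holds). The fingers move at their own pace and stop on an object; "force" is the grip in N (left out, the last holds). Time passes only in rows, so rows that repeat a pose let the fingers close. It gives the time, the measured TCP pose, the force and the opening at its end, in the units of the state.
- monitor.get_state(): the state, without advancing time (a new reading comes with each control period).
- eyes.capture(name): name is "scene" or "top" or "wrist"; returns (picture, depth): 420x560x3 uint8, red, green, blue; 420x560 float32, m along the optical axis (not along the pixel's ray), 0 where there is no reading.
- eyes.camera_info(name): a dict with "intrinsics" (3x3 intrinsics, pixels), "k1" (the pictures are not rectified: a ray, as slopes to the right and down, at radius r is drawn at 1 + k1 r^2 times it, then the intrinsics apply), "R" (3x3) and "t" (3): a world point X has camera coordinates R X + t; the wrist camera has in their place "mount" (4x4, takes a point from camera to tool coordinates, whose origin is the TCP and whose axes are the tool frame's). Camera axes: x right, y down, z forward; pixel columns grow to the right and rows downward; lengths in m; the calibration is good to about 2 mm. A picture is of the moment at which its call begins: read the wrist's pose just before it. camera_info takes no time and is no camera call.
- r.job_done(): hands the job in, once; it reports no verdict.
The state is a dict: "clock": time; "joints": joint angles; "joint_velocities": joint speeds; "joint_torque": joint torques, N m; "tcp_pos": TCP position; "tcp_rot": TCP orientation; "force": force on the tool from outside, world axes, zero at the start; "torque": the same for the moment, N m; "finger_gap": opening from 0.0 (shut) to 1.0 (fully open).
Only numpy, scipy, OpenCV 4.12 (cv2) and the standard library are available. Lean on these libraries where they do the work, as an engineer would, in place of code of your own. Each camera call takes 0.05 s, during which the arm holds its last target.

## Working session

There is one attempt and no reset: what is moved stays moved. The work goes in short steps, Python scripts to look and compute and a tool call to move; the robot and the scene stay as the last step left them, time stands still between calls to the robot, and variables do not carry over. Pictures are saved under pics/ and viewed, and the job is handed in when it is done.

Besides the shell and the picture viewer there is one more tool, called after "Emit:" by a JSON object that holds its "op" and its "data", one argument or row to a line. carry_out: Moves the arm, as the interface text tells. Its arguments: {"type":"object","properties":{"series":{"type":"array","items":{"type":"number"}},"grip":{"type":"number"},"force":{"type":"number"}},"required":["series"]}

```bash
ls; mkdir -p pics; cat > h.py <<'E'
import numpy as np, cv2
from bench import monitor, eyes, r
from scipy.spatial.transform import Rotation as Rn
def snap(name,fn):
    s=monitor.get_state(); p,d=eyes.capture(name)
    cv2.imwrite('pics/'+fn+'.png',p[:,:,::-1]); np.savez('pics/'+fn+'.npz',p=p,d=d,tp=s['tcp_pos'],tr=s['tcp_rot']); return p,d
E
python3 - <<'E'
from h import *
print(monitor.get_state())
for n in ['scene','top','wrist']: print(n,eyes.camera_info(n))
snap('scene','s1');snap('top','t1')
E
```

```text
pics
{'clock': 0.0, 'joints': array([-1.11138599e+00,  3.53637238e-01,  1.63411462e+00, -2.19256275e-05,
        1.15523556e+00, -2.37880392e-03]), 'joint_velocities': array([-0.00054249, -0.00078313, -0.00070906,  0.00139005,  0.00043385,
       -0.00022534]), 'joint_torque': array([ 3.57161996e-03, -5.93832493e+01, -3.34217834e+01,  6.99373498e-02,
        2.33753730e-02, -1.04894320e-04]), 'tcp_pos': array([ 0.27825308, -0.55908522,  0.21387888]), 'tcp_rot': array([-2.67025702e+00,  1.65372425e+00,  1.87608528e-03]), 'force': array([-0.18379053, -0.2495489 ,  0.06794272]), 'torque': array([ 0.01929011, -0.02222193,  0.00683543]), 'finger_gap': 0.9999638350349428}
scene {'intrinsics': array([[441.22749696,   0.        , 280.23548264],
       [  0.        , 441.22749696, 216.23885798],
       [  0.        ,   0.        ,   1.        ]]), 'k1': -0.10160643058772226, 'R': array([[-0.73890441, -0.67356906, -0.01802767],
       [-0.35454078,  0.41140409, -0.83967107],
       [ 0.57299311, -0.61404512, -0.542796  ]]), 't': array([0.35535864, 0.28308078, 0.80898006])}
top {'intrinsics': a
[... 240 characters left out ...]
  [-0.99735293,  0.01520048, -0.0711061 ],
       [ 0.07107261, -0.00273302, -0.9974674 ]]), 't': array([-0.03033318,  0.51755619,  1.14541025])}
wrist {'intrinsics': array([[371.85420409,   0.        , 285.99309786],
       [  0.        , 371.85420409, 211.48199159],
       [  0.        ,   0.        ,   1.        ]]), 'k1': -0.08150679855518021, 'mount': array([[ 9.99999584e-01,  6.19262494e-04,  6.69300428e-04,
         1.88741417e-04],
       [-7.64780143e-04,  9.69319227e-01,  2.45804091e-01,
        -6.97005922e-02],
       [-4.96548519e-04, -2.45804501e-01,  9.69319298e-01,
        -1.70087178e-01],
       [ 0.00000000e+00,  0.00000000e+00,  0.00000000e+00,
         1.00000000e+00]])}
```

View pics/s1.png

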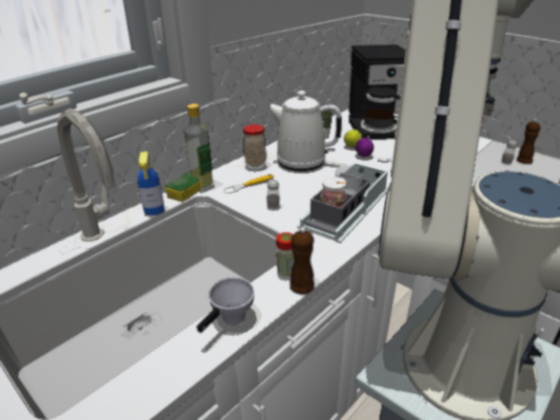

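View pics/t1.png

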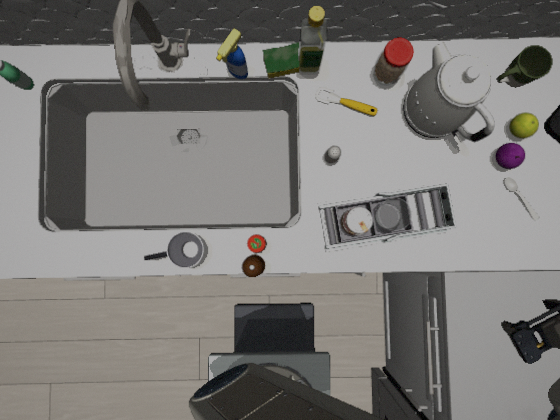

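The pictures show the track at the right in the top view (321–453, 187–248). The crate sits at its left end, with the jam jar at (357,221) and the glass at (388,214). The funnel is at (187,250) with its handle to the left at (155,256). The spice jar is at (257,243), the mill at (254,266) and the salt at (333,154). I'll zoom in next.

```bash
python3 - <<'E'
from h import *
p=np.load('pics/t1.npz')['p']; c=p[175:265,305:465,::-1]; cv2.imwrite('pics/t1z.png',cv2.resize(c,None,fx=5,fy=5,interpolation=cv2.INTER_CUBIC))
c=p[220:285,130:280,::-1]; cv2.imwrite('pics/t1f.png',cv2.resize(c,None,fx=5,fy=5,interpolation=cv2.INTER_CUBIC))
p=np.load('pics/s1.npz')['p']; c=p[150:250,290:400,::-1]; cv2.imwrite('pics/s1z.png',cv2.resize(c,None,fx=6,fy=6,interpolation=cv2.INTER_CUBIC))
E
```

```text
(no output)
```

View pics/t1z.png

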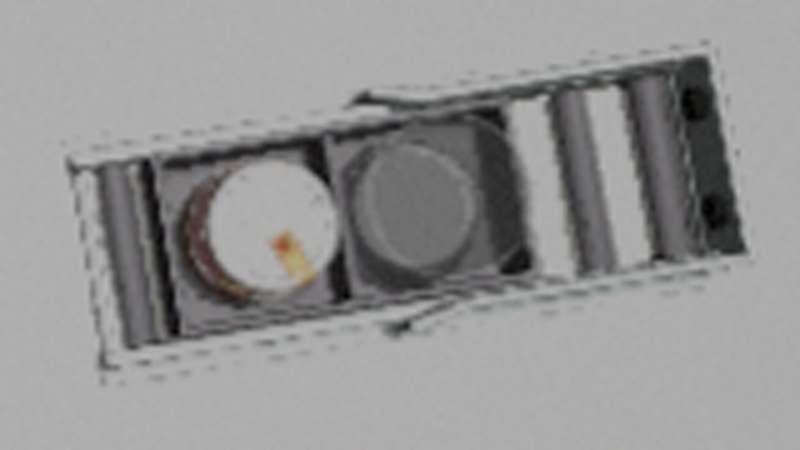

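View pics/t1f.png

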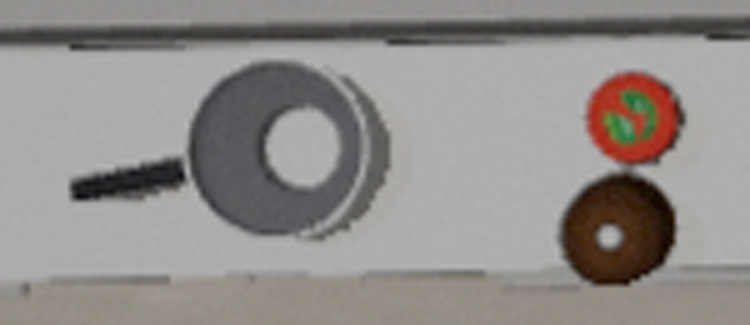

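View pics/s1z.png

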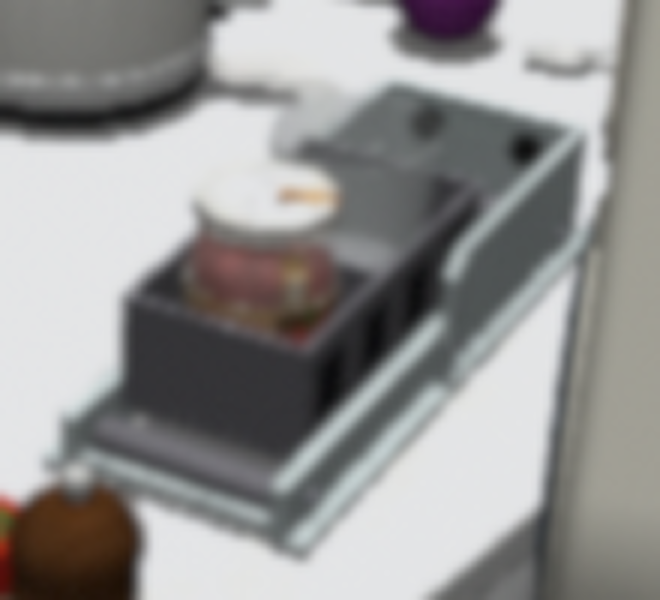

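```bash
cat >> h.py <<'E'
def rays(cam,uv,tp=None,tr=None):
    I=eyes.camera_info(cam); K=I['intrinsics']; k=I['k1']
    uv=np.atleast_2d(uv).astype(float)
    n=cv2.undistortPoints(uv[:,None],K,np.array([k,0,0,0.]))[:,0]
    d=np.c_[n,np.ones(len(n))]
    if cam=='wrist':
        M=I['mount']; T=np.eye(4);T[:3,:3]=Rn.from_rotvec(tr).as_matrix();T[:3,3]=tp
        G=T@M; return G[:3,3],d@G[:3,:3].T
    R=I['R'];return -R.T@I['t'],d@R
def onz(cam,uv,z,**k):
    c,d=rays(cam,uv,**k); s=(z-c[2])/d[:,2]; return c+s[:,None]*d
def proj(cam,X,tp=None,tr=None):
    I=eyes.camera_info(cam); X=np.atleast_2d(X)
    if cam=='wrist':
        T=np.eye(4);T[:3,:3]=Rn.from_rotvec(tr).as_matrix();T[:3,3]=tp
        G=np.linalg.inv(T@I['mount']);R,t=G[:3,:3],G[:3,3]
    else:R,t=I['R'],I['t']
    return cv2.projectPoints(X.astype(float),cv2.Rodrigues(R)[0],t,I['intrinsics'],np.array([I['k1'],0,0,0.]))[0][:,0]
E
python3 - <<'E'
from h import *
np.set_printoptions(precision=4,suppress=True)
z=lambda u,v:(305+u/5-.4,175+v/5-.4)
f=lambda u,v:(130+u/5-.4,220+v/5-.4)
def P(n,uv,h): print(n,onz('top',uv,h)[0])
P('stop far L',z(710,57),.066);P('stop far R',z(745,252),.066)
P('stop face L',z(675,62),.066);P('stop face R',z(700,252),.066)
P('crate rear L',z(155,160),.082);P('crate rear R',z(178,335),.082)
P('div L',z(325,140),.082);P('div R',z(345,300),.082)
P('jam',z(270,230),.125)
P('glass rim right',z(530,190),.118);P('glass base in',z(416,207),.03)
P('load L',z(75,163),.034);P('load R',z(103,368),.034)
P('funnel',f(276,148),.072);P('hand tip',f(72,188),.069);P('hand root',f(183,170),.069)
P('spice',f(634,117),.106);P('mill',f(609,237),.160);P('mill edge',f(565,235),.12)
P('salt',(333,152),.09)
# depth points
d=np.load('pics/t1.npz')['d']
for n,(u,v) in dict(fun=f(276,148),jam=z(270,230),mill=f(609,237),spice=f(634,117),handle=f(130,180),crdiv=z(333,220),glass=z(416,207),table=f(450,150)).items():
    u,v=int(round(u)),int(round(v)); c,dd=rays('top',(u,v)); print(n,c+dd[0]*d[v,u])
E
```

```text
stop far L [ 0.5754 -0.461   0.066 ]
stop far R [ 0.4759 -0.4745  0.066 ]
stop face L [ 0.5731 -0.4433  0.066 ]
stop face R [ 0.4763 -0.4519  0.066 ]
crate rear L [ 0.5258 -0.1758  0.082 ]
crate rear R [ 0.4381 -0.1851  0.082 ]
div L [ 0.5346 -0.2612  0.082 ]
div R [ 0.4543 -0.2687  0.082 ]
jam [ 0.4877 -0.2246  0.125 ]
glass rim right [ 0.5055 -0.3519  0.118 ]
glass base in [ 0.5034 -0.3184  0.03  ]
load L [ 0.5289 -0.14    0.034 ]
load R [ 0.4218 -0.1522  0.034 ]
funnel [0.4252 0.204  0.072 ]
hand tip [0.4069 0.3066 0.069 ]
hand root [0.4149 0.2512 0.069 ]
spice [0.4378 0.0225 0.106 ]
mill [0.3826 0.0318 0.16  ]
mill edge [0.3818 0.0555 0.12  ]
salt [ 0.6628 -0.1715  0.09  ]
fun [0.4251 0.219  0.0003]
jam [ 0.4866 -0.2252  0.1268]
mill [0.3826 0.0327 0.1605]
spice [0.4378 0.0236 0.1038]
handle [0.4093 0.2774 0.0666]
crdiv [ 0.4909 -0.2539  0.1279]
glass [ 0.503  -0.3174  0.0361]
table [ 0.421   0.1257 -0.0002]
```

```bash
cat >> h.py <<'E'
def goto(x,y,z,yaw=None,c=None):
    "print shift(mm) and turn to reach TCP world target; yaw=deg of tool x"
    s=monitor.get_state(); R=Rn.from_rotvec(s['tcp_rot']).as_matrix()
    d=R.T@(np.array([x,y,z])-s['tcp_pos'])*1000
    y0=np.degrees(np.arctan2(R[1,0],R[0,0])); t=0 if yaw is None else -np.radians((yaw-y0+180)%360-180)
    print('clock %.2f'%s['clock'],'tcp',s['tcp_pos'].round(4),'yaw %.2f'%y0,'tilt',R[2].round(4),'F',s['force'].round(2),'gap %.3f'%s['finger_gap'])
    print('shift',d.round(1),'turn %.4f'%t); return d,t
E
python3 -c "
from h import *
goto(.475,-.136,.2,8.9)"
```

```text
clock 0.10 tcp [ 0.2783 -0.5591  0.2139] yaw -63.54 tilt [-0.0012 -0.     -1.    ] F [-0.92  0.61  0.5 ] gap 0.998
shift [-291.2 -364.7   14.3] turn -1.2643
```

Emit:
{"op": "carry_out", "data": {
  "series": [-15, -18, 0, -0.08, -37, -46, 0, -0.2, -62, -78, 0, -0.32, -87, -110, 0, -0.44, -112, -141, 0, -0.56, -138, -172, 0, -0.68, -163, -204, 0, -0.8, -189, -236, 5, -0.92, -214, -267, 5, -1.04, -240, -299, 10, -1.15],
  "grip": 255,
  "force": 20
}}

```text
clock: 0.93
tcp_pos: [0.4396, -0.2094, 0.2046]
tcp_rot: [-3.14, -0.073, -0.0]
force: [1.6, -0.5, -1.0]
finger_gap: 0.298
```

```bash
python3 -c "
from h import *
goto(.475,-.136,.2,8.9)"
```

```text
clock 0.93 tcp [ 0.4396 -0.2094  0.2046] yaw 2.68 tilt [ 3.e-04 -6.e-04 -1.e+00] F [ 1.61 -0.46 -0.96] gap 0.298
shift [ 38.8 -71.7   4.7] turn -0.1086
```

Emit:
{"op": "carry_out", "data": {
  "series": [14, -26, 0, -0.06, 27, -50, 0, -0.109, 36, -66, 0, -0.109, 39, -72, 0, -0.109, 39, -72, 0, -0.109]
}}

```text
clock: 1.35
tcp_pos: [0.4754, -0.1346, 0.2045]
tcp_rot: [-3.131, -0.247, 0.0]
force: [-1.0, -0.2, -0.9]
finger_gap: 0.006
```

```bash
python3 -c "
from h import *
goto(.475,-.136,.05,8.9)
snap('wrist','w1')
"
```

```text
clock 1.35 tcp [ 0.4754 -0.1346  0.2045] yaw 9.03 tilt [-0.e+00 -8.e-04 -1.e+00] F [-0.98 -0.18 -0.87] gap 0.006
shift [ -0.6   1.5 154.5] turn 0.0023
```

View pics/w1.png

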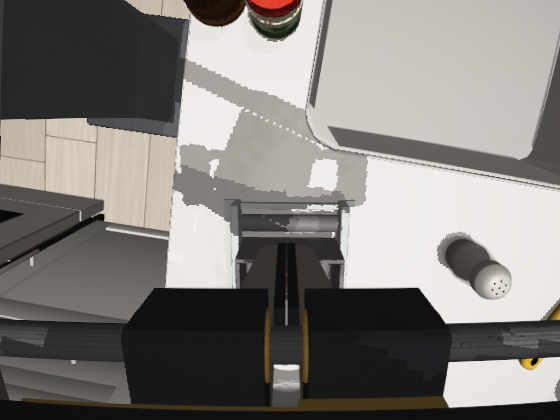

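The wrist view shows the loading end of the track at row 203 (columns 230–353) and the rear of the crate from row 240. The fingers are over it, centred at column 287.

```bash
python3 - <<'E'
from h import *
np.set_printoptions(precision=4,suppress=True)
D=np.load('pics/w1.npz');k=dict(tp=D['tp'],tr=D['tr'])
for n,uv,h in [('load rail L',(236,204),.034),('load rail R',(346,204),.034),('crate top L',(236,262),.082),('crate top R',(345,262),.082)]:
    print(n,onz('wrist',uv,h,**k)[0])
c=D['p'][190:300,210:370,::-1];cv2.imwrite('pics/w1z.png',cv2.resize(c,None,fx=5,fy=5,interpolation=cv2.INTER_CUBIC))
E
```

```text
load rail L [ 0.4315 -0.1519  0.034 ]
load rail R [ 0.5338 -0.1356  0.034 ]
crate top L [ 0.4425 -0.1897  0.082 ]
crate top R [ 0.5333 -0.1752  0.082 ]
```

View pics/w1z.png

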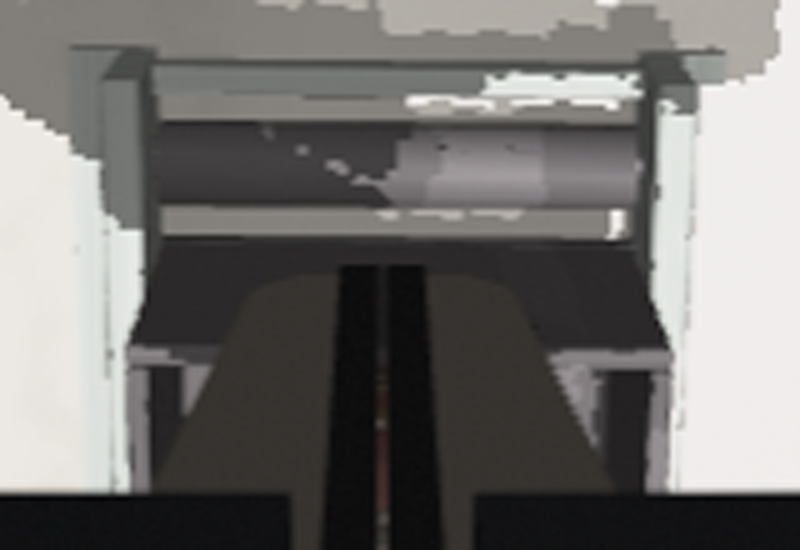

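Emit:
{"op": "carry_out", "data": {
  "series": [2, 0, 15, 0, 4, 0, 45, 0, 5, 0, 80, 0, 5, 0, 115, 0, 5, 0, 140, 0, 5, 0, 151, 0, 5, 0, 153, 0, 5, 0, 153, 0]
}}

```text
clock: 2.07
tcp_pos: [0.4796, -0.1355, 0.0515]
tcp_rot: [-3.131, -0.245, 0.002]
force: [-0.6, -0.3, 0.2]
finger_gap: 0.005
```

Emit:
{"op": "carry_out", "data": {
  "series": [0, 4, 0, 0, 0, 9, 0, 0, 0, 14, 0, 0, 0, 18, 0, 0, 0, 21, 0, 0, 0, 24, 0, 0, 0, 27, 0, 0, 0, 30, 0, 0, 0, 33, 0, 0, 0, 36, 0, 0]
}}

```text
clock: 2.9
tcp_pos: [0.4851, -0.1711, 0.0514]
tcp_rot: [-3.131, -0.245, 0.002]
force: [0.2, 0.7, 0.6]
finger_gap: 0.007
```

Emit:
{"op": "carry_out", "data": {
  "series": [0, 3, 0, 0, 0, 7, 0, 0, 0, 11, 0, 0, 0, 15, 0, 0, 0, 19, 0, 0, 0, 23, 0, 0, 0, 27, 0, 0, 0, 31, 0, 0, 0, 35, 0, 0, 0, 39, 0, 0]
}}

```text
clock: 3.73
tcp_pos: [0.4911, -0.2101, 0.0513]
tcp_rot: [-3.131, -0.244, 0.003]
force: [-1.2, 0.7, 0.7]
finger_gap: 0.007
```

Emit:
{"op": "carry_out", "data": {
  "series": [0, 4, 0, 0, 0, 8, 0, 0, 0, 12, 0, 0, 0, 16, 0, 0, 0, 19, 0, 0, 0, 22, 0, 0, 0, 25, 0, 0, 0, 28, 0, 0, 0, 30, 0, 0, 0, 32, 0, 0]
}}

```text
clock: 4.57
tcp_pos: [0.4961, -0.2419, 0.0513]
tcp_rot: [-3.131, -0.244, 0.003]
force: [-0.1, 1.5, 0.6]
finger_gap: 0.003
```

```bash
python3 -c "
from h import *
goto(.475,-.136,.05,8.9)
snap('top','t2')
p=np.load('pics/t2.npz')['p']; c=p[175:265,305:465,::-1]; cv2.imwrite('pics/t2z.png',cv2.resize(c,None,fx=5,fy=5,interpolation=cv2.INTER_CUBIC))
"
```

```text
clock 4.57 tcp [ 0.4961 -0.2419  0.0513] yaw 8.93 tilt [-0.0016 -0.0012 -1.    ] F [-0.08  1.5   0.65] gap 0.003
shift [  -4.4 -107.9    1.4] turn 0.0005
```

View pics/t2z.png

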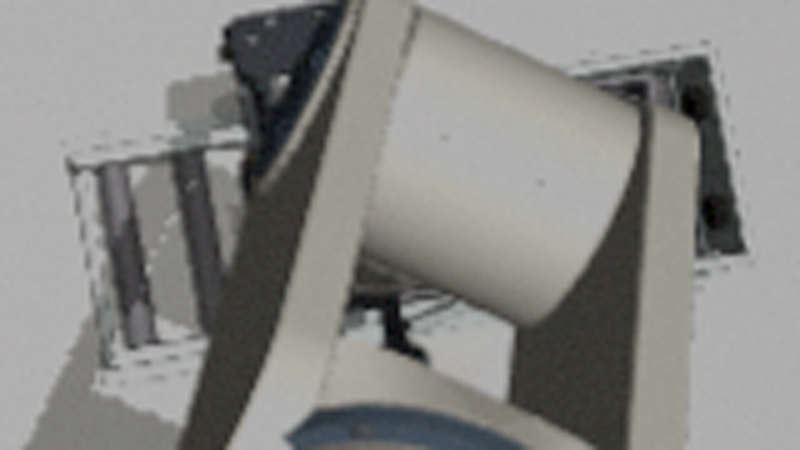

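The arm covers the crate in this view, so I'll go by force and travel. About 26 mm should be left.

Emit:
{"op": "carry_out", "data": {
  "series": [0, 2, 0, 0, 0, 4, 0, 0, 0, 6, 0, 0, 0, 8, 0, 0, 0, 10, 0, 0, 0, 12, 0, 0, 0, 14, 0, 0, 0, 16, 0, 0, 0, 18, 0, 0, 0, 20, 0, 0]
}}

```text
clock: 5.45
tcp_pos: [0.4994, -0.2622, 0.0513]
tcp_rot: [-3.131, -0.244, 0.002]
force: [-1.3, 1.1, 1.4]
finger_gap: 0.003
```

Emit:
{"op": "carry_out", "data": {
  "series": [0, 1, 0, 0, 0, 2, 0, 0, 0, 3, 0, 0, 0, 4, 0, 0, 0, 5, 0, 0]
}}

```text
clock: 5.87
tcp_pos: [0.5002, -0.2672, 0.0513]
tcp_rot: [-3.131, -0.245, 0.002]
force: [-0.2, 0.9, 1.5]
finger_gap: 0.006
```

Emit:
{"op": "carry_out", "data": {
  "series": [0, 1, 0, 0, 0, 2, 0, 0, 0, 3, 0, 0, 0, 4, 0, 0, 0, 5, 0, 0, 0, 5, 0, 0]
}}

```text
clock: 6.37
tcp_pos: [0.5003, -0.2685, 0.0513]
tcp_rot: [-3.126, -0.242, 0.005]
force: [0.3, 21.4, 9.8]
finger_gap: 0.005
```

The force rose to 21 N at the expected travel, which suggests the stop. I'll back off gently, lift away and check.

Emit:
{"op": "carry_out", "data": {
  "series": [0, 0, 0, 0, 0, -2, 0, 0, 0, -5, 0, 0, 0, -10, 0, 0, 0, -20, 0, 0, 0, -40, 0, 0, 0, -50, -20, 0, 0, -50, -60, 0, 0, -50, -100, 0, 0, -50, -140, 0]
}}

```text
clock: 7.2
tcp_pos: [0.4923, -0.219, 0.1929]
tcp_rot: [-3.125, -0.242, 0.006]
force: [0.4, -0.8, -0.0]
finger_gap: 0.006
```

```bash
python3 -c "
from h import *
goto(.418,.283,.24,10)
snap('scene','s3');snap('wrist','w3');snap('top','t3')
p=np.load('pics/s3.npz')['p']; c=p[150:250,290:400,::-1]; cv2.imwrite('pics/s3z.png',cv2.resize(c,None,fx=6,fy=6,interpolation=cv2.INTER_CUBIC))
p=np.load('pics/t3.npz')['p']; c=p[175:265,305:465,::-1]; cv2.imwrite('pics/t3z.png',cv2.resize(c,None,fx=5,fy=5,interpolation=cv2.INTER_CUBIC))
"
```

```text
clock 7.20 tcp [ 0.4923 -0.219   0.1929] yaw 8.87 tilt [-0.0035 -0.0075 -1.    ] F [ 0.37 -0.81 -0.04] gap 0.006
shift [   3.8 -507.8  -43.3] turn -0.0197
```

View pics/s3z.png

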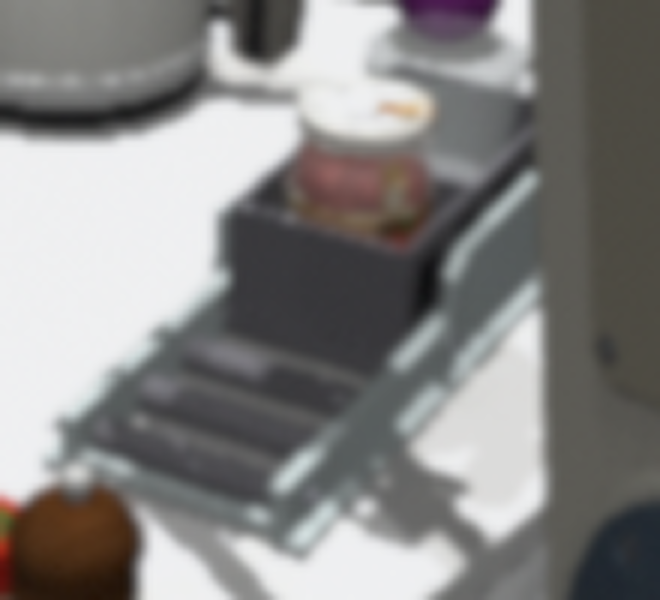

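View pics/w3.png

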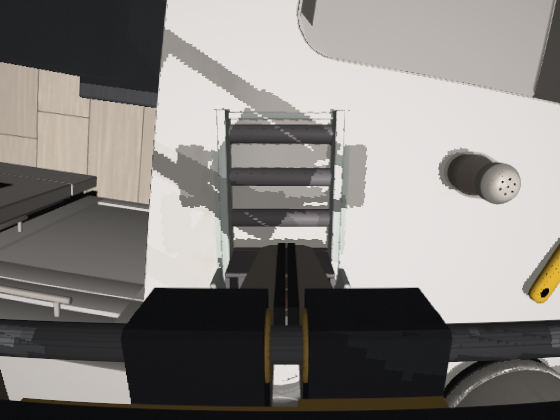

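View pics/t3z.png

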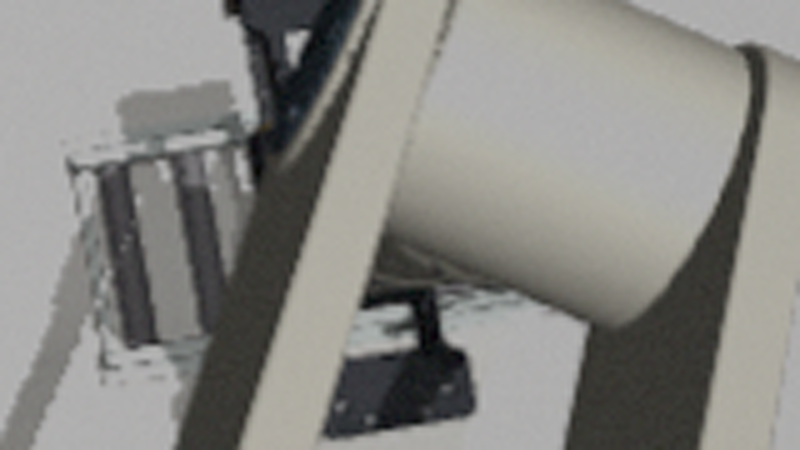

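The scene view shows the crate deep in the bay, with four rollers uncovered behind it. I'll confirm from the top once the arm is clear. Next, on to the funnel with the fingers half open.

Emit:
{"op": "carry_out", "data": {
  "series": [0, -15, -10, 0, 0, -45, -30, 0, 0, -85, -42, -0.01, 0, -126, -44, -0.02, 0, -167, -44, -0.02, 0, -208, -44, -0.02, 1, -249, -44, -0.02, 2, -290, -44, -0.02, 2, -330, -44, -0.02, 2, -370, -44, -0.02],
  "grip": 90
}}

```text
clock: 8.18
tcp_pos: [0.4381, 0.147, 0.2386]
tcp_rot: [-3.127, -0.273, -0.002]
force: [0.4, -0.1, 0.9]
finger_gap: 0.647
```

```bash
python3 -c "
from h import *
goto(.415,.25,.22,10)
"
```

```text
clock 8.18 tcp [0.4381 0.147  0.2386] yaw 9.99 tilt [ 0.0013 -0.0028 -1.    ] F [ 0.43 -0.11  0.94] gap 0.647
shift [  -5.  -105.4   18.9] turn -0.0002
```

Emit:
{"op": "carry_out", "data": {
  "series": [-1, -35, 4, 0, -3, -68, 10, 0, -5, -92, 16, 0, -5, -103, 19, 0, -5, -105, 19, 0, -5, -105, 19, 0]
}}

```text
clock: 8.68
tcp_pos: [0.4144, 0.2493, 0.219]
tcp_rot: [-3.128, -0.276, 0.001]
force: [0.0, -0.5, -0.2]
finger_gap: 0.647
```

```bash
python3 -c "
from h import *
goto(.415,.25,.22,10)
snap('top','t4');snap('wrist','w4');
p=np.load('pics/t4.npz')['p']; c=p[175:265,305:465,::-1]; cv2.imwrite('pics/t4z.png',cv2.resize(c,None,fx=5,fy=5,interpolation=cv2.INTER_CUBIC))
"
```

```text
clock 8.68 tcp [0.4144 0.2493 0.219 ] yaw 10.07 tilt [-4.0e-04 -1.7e-03 -1.0e+00] F [ 0.   -0.49 -0.19] gap 0.647
shift [ 0.7 -0.6 -1. ] turn 0.0012
```

View pics/t4z.png

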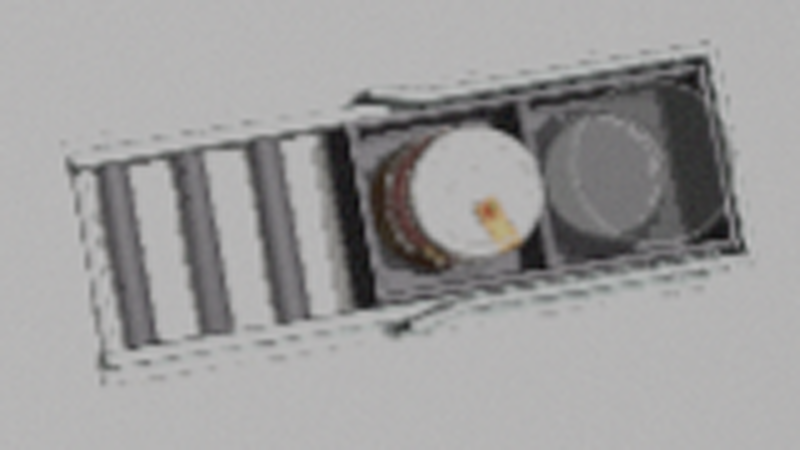

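View pics/w4.png

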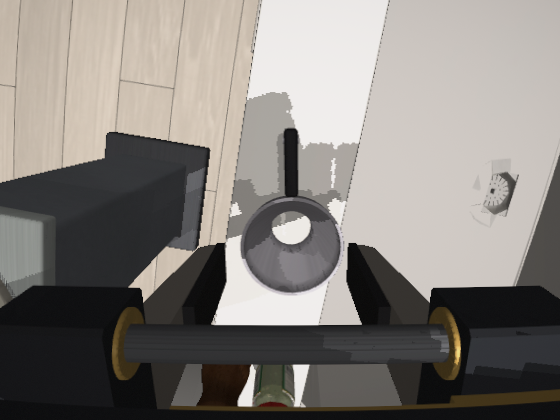

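The top view shows the crate flush at the end stop, with no gap at (740,150) and three bare rollers behind it. The wrist view shows the funnel bowl centred near (292,245) and the black handle at rows 128–196, column 291.

```bash
cat > m.py <<'E'
from h import *
np.set_printoptions(precision=4,suppress=True)
D=np.load('pics/w4.npz');k=dict(tp=D['tp'],tr=D['tr']);p=D['p'];d=D['d']
m=(p.max(2)<60).astype(np.uint8); m[:120]=0;m[195:]=0;m[:,:270]=0;m[:,315:]=0
n,l,st,c=cv2.connectedComponentsWithStats(m); print(st[1:],c[1:])
ys,xs=np.where(m)
A=[]
for y in (132,150,170,185):
    x=xs[ys==y]; A.append(((x.min()+x.max())/2,y)); print(y,x.min(),x.max())
W=onz('wrist',A,.069,**k); print(W); v=W[0]-W[-1]; print('ang',np.degrees(np.arctan2(v[1],v[0])))
print('tip',onz('wrist',[(291,128)],.069,**k))
# bowl outer rim: depth based
yy,xx=np.mgrid[180:310,230:360]
uv=np.c_[xx.ravel(),yy.ravel()]; c0,dd=rays('wrist',uv,**k); R=Rn.from_rotvec(D['tr']).as_matrix()@eyes.camera_info('wrist')['mount'][:3,:3]
X=c0+dd*d[uv[:,1],uv[:,0]][:,None]
s=(X[:,2]>.067)&(X[:,2]<.076)&(X[:,1]<.252); P=X[s,:2]
print(len(P)); (cx,cy),rr=cv2.minEnclosingCircle(P.astype(np.float32)); print('depth bowl',cx,cy,rr)
E
python3 m.py
python3 - <<'E'
from h import *
p=np.load('pics/w4.npz')['p'];c=p[110:310,220:360,::-1];cv2.imwrite('pics/w4z.png',cv2.resize(c,None,fx=3,fy=3,interpolation=cv2.INTER_CUBIC))
E
```

```text
[[284 129  14  66 846]] [[290.5768 161.4669]]
132 284 296
150 284 296
170 285 297
185 285 297
[[0.4092 0.3058 0.069 ]
 [0.4119 0.2909 0.069 ]
 [0.4158 0.2741 0.069 ]
 [0.4181 0.2611 0.069 ]]
ang 101.29310631543375
tip [[0.4095 0.3092 0.069 ]]
1424
depth bowl 0.4295213520526886 0.2056494802236557 0.04809949919581413
```

View pics/w4z.png

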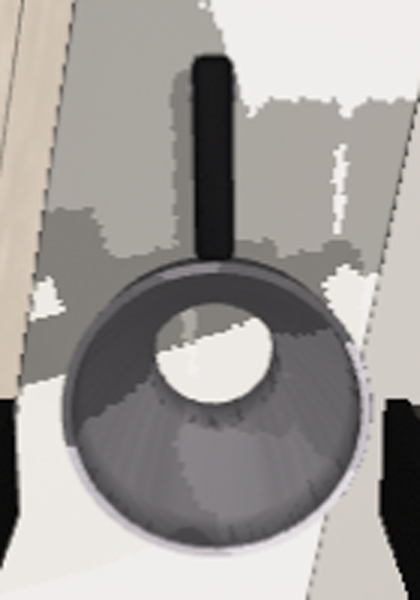

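```bash
python3 -c "
from h import *
goto(.4147,.2822,.041,10.9)
"
```

```text
clock 8.78 tcp [0.4152 0.2485 0.2197] yaw 9.96 tilt [ 9.0e-04 -2.1e-03 -1.0e+00] F [-0.23 -0.51  0.03] gap 0.646
shift [  5.2 -32.9 178.8] turn -0.0164
```

Emit:
{"op": "carry_out", "data": {
  "series": [2, -12, 10, -0.016, 4, -24, 30, -0.016, 5, -32, 60, -0.016, 5, -33, 95, -0.016, 5, -33, 125, -0.016, 5, -33, 150, -0.016, 5, -33, 168, -0.016, 5, -33, 176, -0.016, 5, -33, 179, -0.016, 5, -33, 179, -0.016]
}}

```text
clock: 9.62
tcp_pos: [0.4146, 0.282, 0.0405]
tcp_rot: [-3.126, -0.297, -0.0]
force: [-0.8, 0.4, 0.4]
finger_gap: 0.645
```

```bash
python3 -c "
from h import *
goto(.4147,.2822,.041,10.9)
snap('wrist','w5')
"
```

```text
clock 9.62 tcp [0.4146 0.282  0.0405] yaw 10.84 tilt [ 4.0e-04 -1.9e-03 -1.0e+00] F [-0.84  0.39  0.4 ] gap 0.645
shift [ 0.1 -0.2 -0.5] turn -0.0010
```

View pics/w5.png

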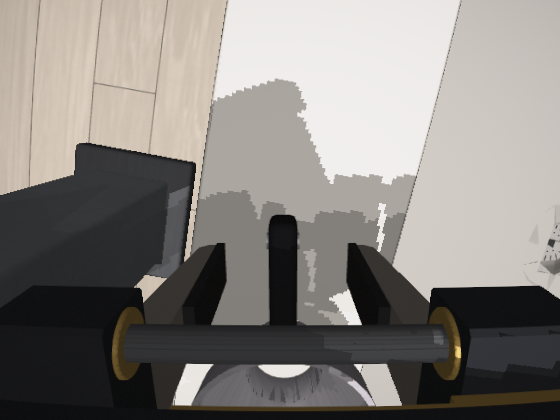

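The bar is between the fingers at column 283, with the jaw middle at about 286, so roughly 1 mm off centre. Closing now.

Emit:
{"op": "carry_out", "data": {
  "series": [0, 0, 0, 0, 0, 0, 0, 0, 0, 0, 0, 0, 0, 0, 0, 0, 0, 0, 0, 0, 0, 0, 0, 0, 0, 0, 0, 0, 0, 0, 0, 0, 0, 0, 0, 0, 0, 0, 0, 0],
  "grip": 255,
  "force": 45
}}

```text
clock: 10.5
tcp_pos: [0.415, 0.2823, 0.0412]
tcp_rot: [-3.125, -0.297, -0.002]
force: [-1.0, -0.6, 1.0]
finger_gap: 0.129
```

Emit:
{"op": "carry_out", "data": {
  "series": [0, 0, -2, 0, 0, 0, -6, 0, 0, 0, -14, 0, 0, 0, -26, 0, 0, 0, -42, 0, 0, 0, -62, 0, 0, 0, -84, 0, 0, 0, -106, 0, 0, 0, -120, 0, 0, 0, -126, 0]
}}

```text
clock: 11.33
tcp_pos: [0.4159, 0.2827, 0.17]
tcp_rot: [-3.123, -0.297, -0.007]
force: [0.6, -0.2, -2.1]
finger_gap: 0.127
```

```bash
python3 -c "
from h import *
goto(.4147,.2822,.041,10.9)
snap('wrist','w6');snap('scene','s6')
c=cv2.imread('pics/s6.png')[180:380,120:360];cv2.imwrite('pics/s6z.png',cv2.resize(c,None,fx=3,fy=3,interpolation=cv2.INTER_CUBIC))
"
```

```text
clock 11.33 tcp [0.4159 0.2827 0.17  ] yaw 10.85 tilt [ 0.0049 -0.0039 -1.    ] F [ 0.64 -0.25 -2.13] gap 0.127
shift [ -1.9   0.8 129. ] turn -0.0009
```

View pics/s6z.png

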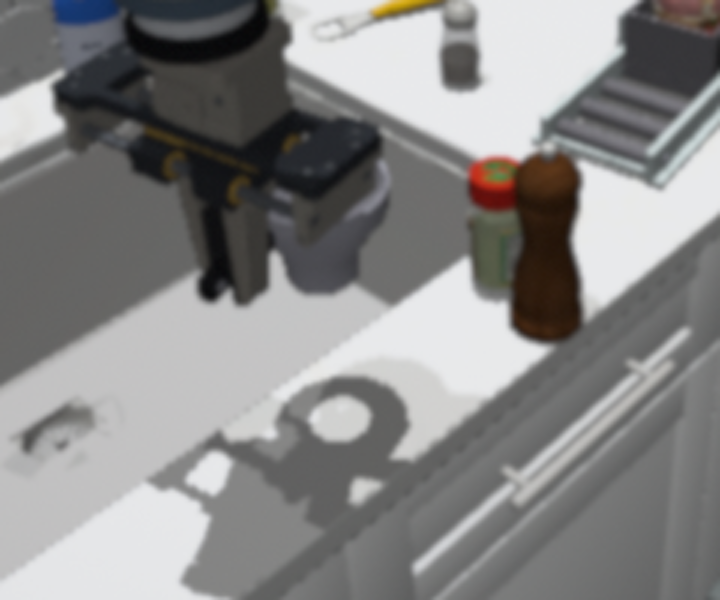

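View pics/w6.png

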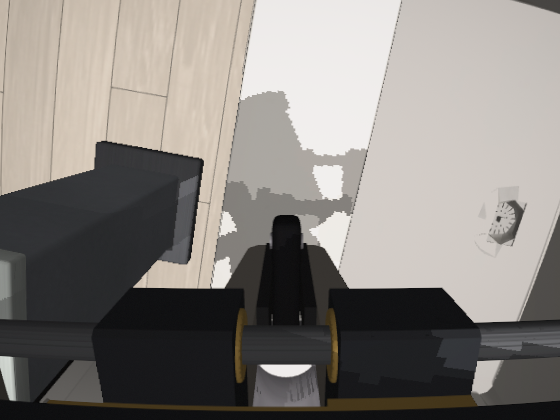

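The funnel is held upright: the handle tip sits at (287,215), as before the lift. Now I'll measure the glass with the crate home, from the top and scene views.

```bash
python3 -c "
from h import *
snap('top','t6')
c=cv2.imread('pics/s6.png')[140:240,310:410];cv2.imwrite('pics/s6c.png',cv2.resize(c,None,fx=6,fy=6,interpolation=cv2.INTER_CUBIC))
c=cv2.imread('pics/t6.png')[180:240,370:460];
c=cv2.convertScaleAbs(c,alpha=1.6,beta=-60)
cv2.imwrite('pics/t6c.png',cv2.resize(c,None,fx=8,fy=8,interpolation=cv2.INTER_CUBIC))
"
```

```text
(no output)
```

View pics/s6c.png

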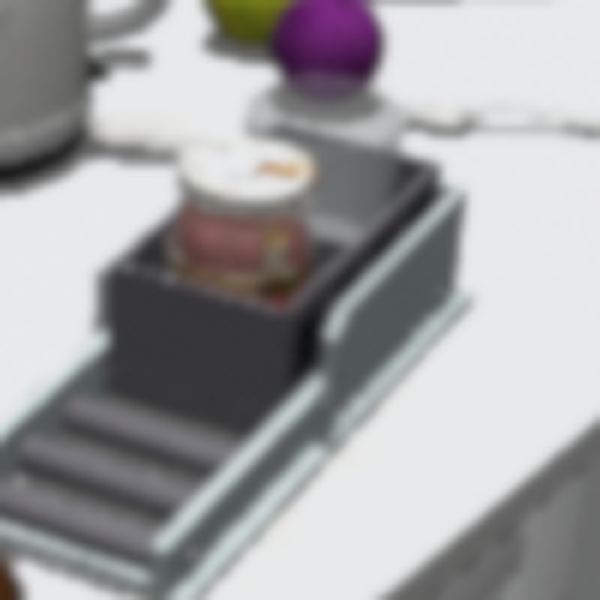

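View pics/t6c.png

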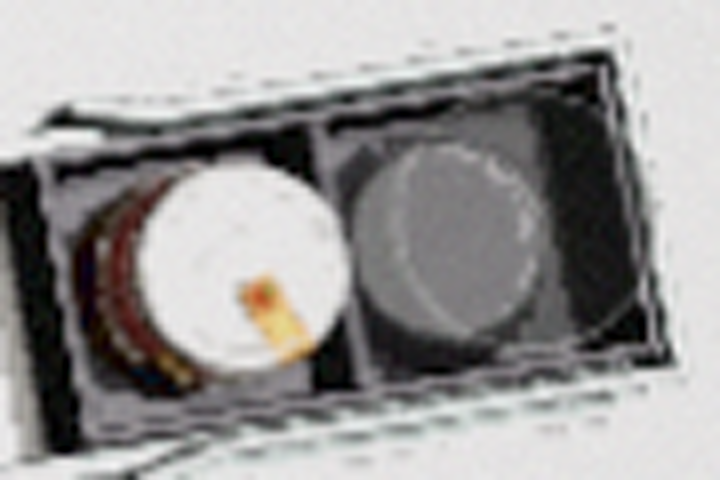

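```bash
python3 - <<'E'
from h import *
np.set_printoptions(precision=4,suppress=True)
t=lambda L:[(370+u/8-.44,180+v/8-.44) for u,v in L]
s=lambda L:[(310+u/6-.42,140+v/6-.42) for u,v in L]
def circ(P):
    A=np.c_[2*P[:,:2],np.ones(len(P))];x=np.linalg.lstsq(A,(P[:,:2]**2).sum(1),rcond=None)[0];return x[:2],np.sqrt(x[2]+x[:2]@x[:2])
P=onz('top',t([(648,250),(642,190),(608,122),(560,95),(590,345),(632,310)]),.118);print('rim',circ(P))
# fixed radius
from scipy.optimize import least_squares
print(least_squares(lambda c:np.hypot(P[:,0]-c[0],P[:,1]-c[1])-.0405,[.51,-.41]).x)
# jam lid by mask
p=np.load('pics/t6.npz')['p']; m=(p.min(2)>170).astype(np.uint8); 
C=onz('top',t([(40,165),(85,440),(665,352),(607,68),(315,125),(360,380)]),.082); print('crate corners rearL rearR frontR frontL div',C)
print('mid',C[:4].mean(0), 'L',np.linalg.norm(C[0]-C[3]),np.linalg.norm(C[1]-C[2]),'W',np.linalg.norm(C[0]-C[1]),np.linalg.norm(C[3]-C[2]))
v=(C[2]+C[3]-C[0]-C[1])/2;v/=np.linalg.norm(v);print('dir',v,np.degrees(np.arctan2(v[1],v[0])),'glass nominal',C[:4].mean(0)+.0445*v,'jam nominal',C[:4].mean(0)-.0445*v)
print('jam lid top',onz('top',t([(245,267)]),.125))
print('glass base',onz('top',t([(450,238)]),.03))
print('SCENE jam lid',onz('scene',s([(247,170)]),.125))
C=onz('scene',s([(103,272),(300,318),(440,170)]),.082);print('scene crate rearfar, rearnear, frontnear',C)
E
```

```text
rim (array([ 0.5161, -0.4053]), np.float64(0.04406979575527389))
[ 0.5165 -0.4097]
crate corners rearL rearR frontR frontL div [[ 0.5405 -0.2738  0.082 ]
 [ 0.4542 -0.2851  0.082 ]
 [ 0.4789 -0.466   0.082 ]
 [ 0.5682 -0.4518  0.082 ]
 [ 0.5517 -0.3601  0.082 ]
 [ 0.4716 -0.3712  0.082 ]]
mid [ 0.5105 -0.3692  0.082 ] L 0.18020387744515776 0.1826175033304981 W 0.08704673569968095 0.09042154284884639
dir [ 0.1448 -0.9895  0.    ] -81.67702010939618 glass nominal [ 0.5169 -0.4132  0.082 ] jam nominal [ 0.504  -0.3251  0.082 ]
jam lid top [[ 0.5046 -0.3249  0.125 ]]
glass base [[ 0.5194 -0.4182  0.03  ]]
SCENE jam lid [[ 0.5069 -0.3251  0.125 ]]
scene crate rearfar, rearnear, frontnear [[ 0.5442 -0.266   0.082 ]
 [ 0.45   -0.2899  0.082 ]
 [ 0.4802 -0.4616  0.082 ]]
```

The views agree that the glass is at about (0.517–0.521, −0.411). The top camera reads about 4–6 mm short in x compared with the wrist, so I'll carry the funnel high and past the glass to measure it with the wrist camera itself.

```bash
python3 -c "
from h import *
goto(.52,-.46,.30,10.9)
"
```

```text
clock 11.48 tcp [0.4149 0.282  0.1674] yaw 10.85 tilt [ 0.0021 -0.0027 -1.    ] F [-0.13 -0.   -2.09] gap 0.127
shift [ -36.2  748.2 -134.7] turn -0.0008
```

Emit:
{"op": "carry_out", "data": {
  "series": [0, 0, -5, 0, 0, 0, -15, 0, 0, 0, -30, 0, 0, 0, -48, 0, 0, 0, -68, 0, 0, 0, -88, 0, 0, 0, -106, 0, 0, 0, -120, 0, 0, 0, -128, 0, 0, 0, -130, 0]
}}

```text
clock: 12.32
tcp_pos: [0.4151, 0.2819, 0.2988]
tcp_rot: [-3.124, -0.297, -0.005]
force: [0.9, 1.1, -0.8]
finger_gap: 0.123
```

```bash
python3 -c "
from h import *
goto(.52,-.46,.30,10.9)
"
```

```text
clock 12.32 tcp [0.4151 0.2819 0.2988] yaw 10.85 tilt [ 0.0037 -0.0033 -1.    ] F [ 0.88  1.14 -0.81] gap 0.123
shift [-36.7 748.4  -3.9] turn -0.0008
```

Emit:
{"op": "carry_out", "data": {
  "series": [0, 4, 0, 0, 0, 12, 0, 0, -1, 25, 0, 0, -2, 42, 0, 0, -3, 63, 0, 0, -4, 87, 0, 0, -5, 112, 0, 0, -6, 138, 0, 0, -7, 164, 0, 0, -8, 190, 0, 0]
}}

```text
clock: 13.15
tcp_pos: [0.4423, 0.0914, 0.2973]
tcp_rot: [-3.124, -0.296, -0.003]
force: [0.5, 1.2, -1.4]
finger_gap: 0.132
```

Emit:
{"op": "carry_out", "data": {
  "series": [-2, 27, 0, 0, -3, 54, 0, 0, -4, 81, 0, 0, -5, 108, 0, 0, -7, 135, 0, 0, -8, 162, 0, 0, -9, 189, 0, 0, -10, 216, 0, 0, -12, 243, 0, 0, -13, 270, 0, 0]
}}

```text
clock: 13.98
tcp_pos: [0.4788, -0.1783, 0.2955]
tcp_rot: [-3.124, -0.295, -0.0]
force: [-0.1, -0.5, -2.2]
finger_gap: 0.128
```

```bash
python3 -c "
from h import *
goto(.52,-.46,.30,10.9)
"
```

```text
clock 13.98 tcp [ 0.4788 -0.1783  0.2955] yaw 10.80 tilt [ 5.0e-04 -3.8e-03 -1.0e+00] F [-0.11 -0.49 -2.18] gap 0.128
shift [-12.3 284.4  -5.6] turn -0.0017
```

Emit:
{"op": "carry_out", "data": {
  "series": [-1, 27, -1, 0, -2, 54, -2, 0, -3, 82, -4, 0, -4, 110, -5, 0, -5, 138, -5, 0, -7, 166, -5, 0, -8, 192, -5, 0, -10, 216, -5, 0, -11, 236, -5, 0, -11, 252, -5, 0]
}}

```text
clock: 14.82
tcp_pos: [0.5133, -0.4302, 0.2981]
tcp_rot: [-3.123, -0.293, 0.003]
force: [-0.0, 0.2, -1.5]
finger_gap: 0.126
```

Emit:
{"op": "carry_out", "data": {
  "series": [0, 12, 0, 0, -1, 22, 0, 0, -1, 28, 0, 0, -1, 31, 0, 0, -1, 32, 0, 0, -1, 32, 0, 0, -1, 32, 0, 0]
}}

```text
clock: 15.4
tcp_pos: [0.5184, -0.4612, 0.2982]
tcp_rot: [-3.123, -0.294, 0.003]
force: [-0.2, -0.2, -1.6]
finger_gap: 0.125
```

```bash
python3 -c "
from h import *
goto(.52,-.46,.30,10.9)
snap('wrist','w7');snap('scene','s7')
"
```

```text
clock 15.40 tcp [ 0.5184 -0.4612  0.2982] yaw 10.76 tilt [-0.0013 -0.0052 -1.    ] F [-0.2  -0.17 -1.56] gap 0.125
shift [ 1.8 -0.9 -1.8] turn -0.0025
```

View pics/w7.png

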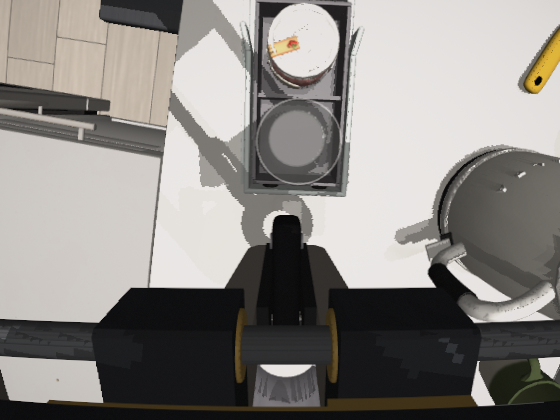

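View pics/s7.png

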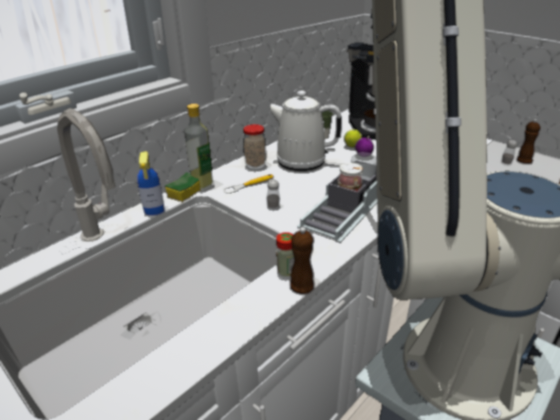

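The wrist view shows the whole glass rim, a circle near (299,141) of radius about 43 px, with the crate front against the stop at row 186. The scene view shows the mill, spice jar and salt still standing. Next I'll fit the rim.

```bash
python3 - <<'E'
from h import *
c=cv2.imread('pics/w7.png')[90:200,235:365]
c=cv2.convertScaleAbs(c,alpha=1.5,beta=-20);cv2.imwrite('pics/w7z.png',cv2.resize(c,None,fx=5,fy=5,interpolation=cv2.INTER_CUBIC))
E
```

```text
(no output)
```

View pics/w7z.png

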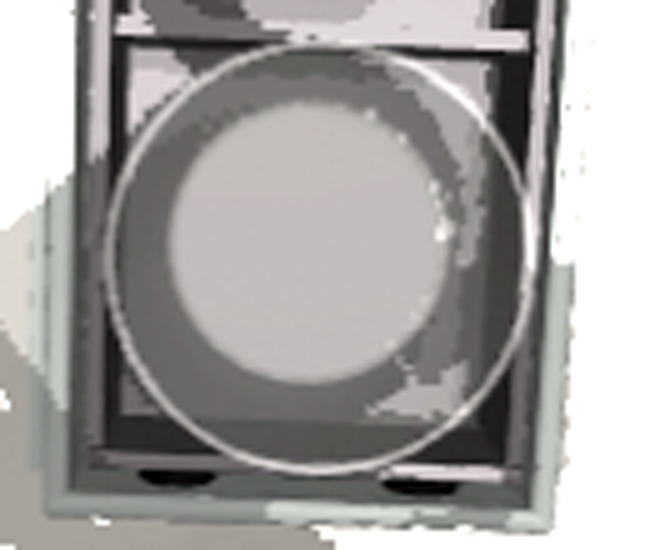

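```bash
python3 - <<'E'
from h import *
np.set_printoptions(precision=4,suppress=True)
D=np.load('pics/w7.npz');k=dict(tp=D['tp'],tr=D['tr']); print(D['tp'])
q=lambda u,v:(235+u/5-.4,90+v/5-.4)
W=onz('wrist',[q(104,258),q(538,258),q(321,42),q(321,474)],.118,**k);print(W);print('cx',W[:2].mean(0),'cy',W[2:].mean(0),np.linalg.norm(W[0]-W[1]),np.linalg.norm(W[2]-W[3]))
g=W.mean(0)
W=onz('wrist',[q(170,243),q(450,243),q(310,103),q(310,382)],.030,**k);print('base',W.mean(0))
# crate front edge & back of it, top z .082
C=onz('wrist',[q(92,460),q(520,475),(258,2),(344,2)],.082,**k);print('crate front top L,R',C)
print('buffer',onz('wrist',[q(175,475),q(420,482)],.06,**k))
# funnel tilt check: handle tip
E
```

```text
[ 0.5184 -0.4612  0.2982]
[[ 0.4821 -0.4189  0.118 ]
 [ 0.5615 -0.4037  0.118 ]
 [ 0.5142 -0.3732  0.118 ]
 [ 0.5297 -0.4514  0.118 ]]
cx [ 0.5218 -0.4113  0.118 ] cy [ 0.522  -0.4123  0.118 ] 0.08087788176615343 0.07972609882784247
base [ 0.5224 -0.413   0.03  ]
crate front top L,R [[ 0.4842 -0.4633  0.082 ]
 [ 0.5733 -0.4495  0.082 ]
 [ 0.4589 -0.2894  0.082 ]
 [ 0.5403 -0.2736  0.082 ]]
buffer [[ 0.5016 -0.4671  0.06  ]
 [ 0.5555 -0.4584  0.06  ]]
```

The rim fits a circle 80.3 mm across (81 expected), centred at (0.522, −0.412). The glass base gives the same centre. The crate is home. TCP target: (0.5074, −0.3354, 0.1745).

```bash
python3 - <<'E'
from h import *
goto(.5074,-.3354,.298,10.8)
for f in ('w5','w6','w7'):
    p=np.load('pics/%s.npz'%f)['p'][205:235,286].max(1); print(f,p.tolist())
E
```

```text
clock 15.50 tcp [ 0.5184 -0.4612  0.2982] yaw 10.76 tilt [-0.0013 -0.0051 -1.    ] F [ 0.29 -0.07 -0.94] gap 0.128
shift [  12.7 -125.6    0.8] turn -0.0007
w5 [171, 171, 171, 153, 171, 171, 171, 171, 171, 130, 10, 12, 11, 11, 13, 12, 12, 12, 14, 18, 20, 20, 21, 21, 22, 23, 23, 24, 24, 23]
w6 [131, 132, 131, 131, 132, 131, 131, 131, 131, 130, 11, 9, 9, 12, 12, 12, 12, 12, 13, 15, 18, 19, 20, 22, 21, 22, 23, 23, 24, 23]
w7 [160, 162, 162, 162, 161, 162, 162, 164, 234, 233, 9, 9, 7, 10, 10, 10, 11, 10, 11, 14, 16, 16, 15, 14, 14, 14, 14, 13, 14, 15]
```

The handle tip row is the same before and after the carry (215), so nothing slipped.

Emit:
{"op": "carry_out", "data": {
  "series": [0, -4, 0, 0, 1, -14, 0, 0, 3, -30, 0, 0, 5, -50, 0, 0, 7, -72, 0, 0, 9, -92, 0, 0, 11, -108, 0, 0, 13, -119, 0, 0, 13, -125, 0, 0, 13, -126, 0, 0]
}}

```text
clock: 16.33
tcp_pos: [0.5077, -0.334, 0.2992]
tcp_rot: [-3.123, -0.296, 0.002]
force: [-0.0, -0.1, -0.7]
finger_gap: 0.127
```

Emit:
{"op": "carry_out", "data": {
  "series": [0, 0, 3, 0, 0, 0, 9, 0, 0, 0, 18, 0, 0, 0, 29, 0, 0, 0, 41, 0, 0, 0, 53, 0, 0, 0, 63, 0, 0, 0, 70, 0, 0, 0, 74, 0, 0, 0, 75, 0]
}}

```text
clock: 17.17
tcp_pos: [0.5073, -0.3334, 0.2231]
tcp_rot: [-3.122, -0.296, 0.004]
force: [0.2, 0.1, -1.1]
finger_gap: 0.128
```

```bash
python3 - <<'E'
from h import *
snap('wrist','w8');snap('scene','s8');snap('top','t8')
goto(.5074,-.3354,.1745,10.8)
E
```

```text
clock 17.32 tcp [ 0.5079 -0.3338  0.2246] yaw 10.82 tilt [-5.0e-04 -4.3e-03 -1.0e+00] F [-0.29 -0.45 -1.39] gap 0.128
shift [-0.8  1.7 50.1] turn 0.0004
```

View pics/w8.png

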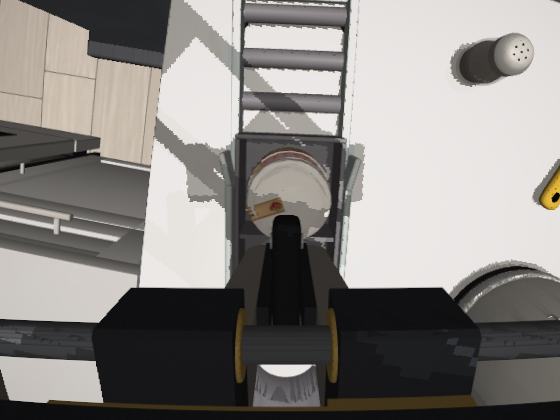

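View pics/t8.png

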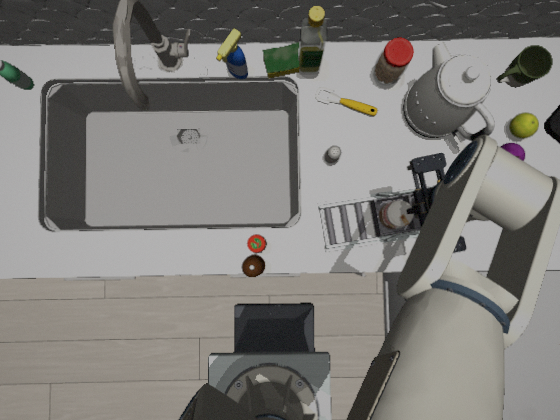

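View pics/s8.png

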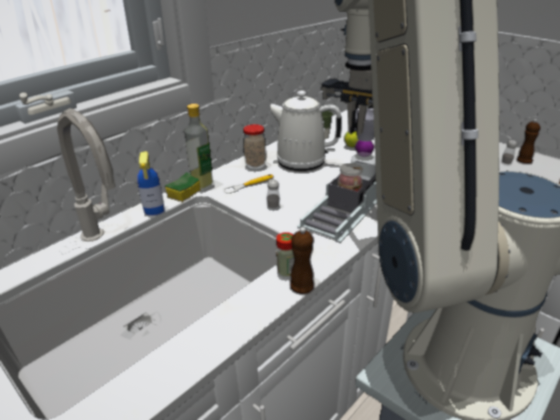

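All three views show nothing disturbed. The arm hides the funnel and glass from the scene and top cameras, so the wrist-based measurement stands. Final descent.

Emit:
{"op": "carry_out", "data": {
  "series": [0, 0, 2, 0, 0, 1, 6, 0, 0, 1, 12, 0, 0, 2, 20, 0, -1, 2, 28, 0, -1, 2, 36, 0, -1, 2, 42, 0, -1, 2, 46, 0, -1, 2, 49, 0, -1, 2, 50, 0]
}}

```text
clock: 18.15
tcp_pos: [0.5071, -0.3356, 0.1739]
tcp_rot: [-3.123, -0.296, 0.002]
force: [0.2, 0.9, -1.4]
finger_gap: 0.124
```

Emit:
{"op": "carry_out", "data": {
  "series": [0, 0, 0, 0, 0, 0, 0, 0, 0, 0, 0, 0, 0, 0, 0, 0]
}}

```text
clock: 18.48
tcp_pos: [0.5073, -0.3357, 0.1743]
tcp_rot: [-3.123, -0.296, 0.001]
force: [0.4, -0.9, -0.1]
finger_gap: 0.124
```

```bash
python3 - <<'E'
from h import *
goto(.5074,-.3354,.1745,10.8)
snap('wrist','w9');s=snap('scene','s9')
goto(.5074,-.3354,.1745,10.8)
c=cv2.imread('pics/s9.png')[80:220,290:400];cv2.imwrite('pics/s9z.png',cv2.resize(c,None,fx=4,fy=4,interpolation=cv2.INTER_CUBIC))
E
```

```text
clock 18.48 tcp [ 0.5073 -0.3357  0.1743] yaw 10.83 tilt [-5.0e-04 -4.4e-03 -1.0e+00] F [ 0.36 -0.91 -0.13] gap 0.124
shift [ 0.2 -0.3 -0.2] turn 0.0005
clock 18.58 tcp [ 0.5072 -0.3357  0.1742] yaw 10.83 tilt [-6.0e-04 -4.5e-03 -1.0e+00] F [ 0.7  -0.39 -0.23] gap 0.129
shift [ 0.3 -0.3 -0.3] turn 0.0005
```

View pics/w9.png

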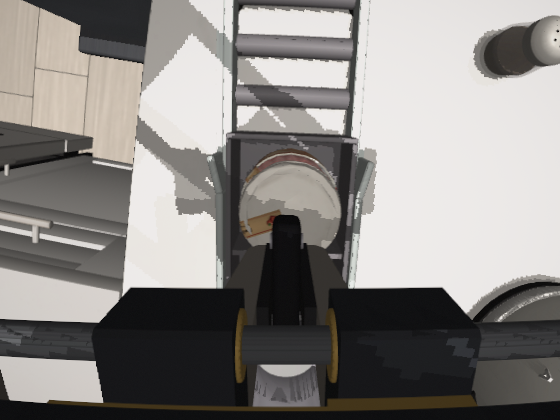

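View pics/s9z.png

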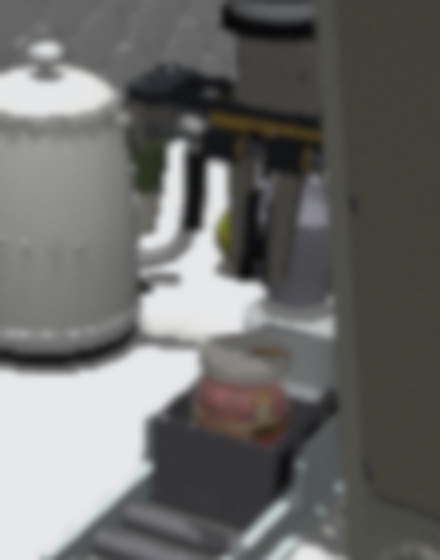

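The spout shows just above the glass in the scene crop, with its bottom edge near (300,308). A quick projection will check it.

```bash
python3 - <<'E'
from h import *
a=np.linspace(0,2*np.pi,13)[:-1]
C=np.array([.522,-.412])
for n,r,z in (('spout',.024,.133),('rim',.0405,.118)):
    X=np.c_[C[0]+r*np.cos(a),C[1]+r*np.sin(a),0*a+z]; u=(proj('scene',X)-[290,80])*4; print(n,'min',u.min(0).round(),'max',u.max(0).round())
c=cv2.imread('pics/s9.png')[140:172,345:380];cv2.imwrite('pics/s9y.png',cv2.resize(c,None,fx=16,fy=16,interpolation=cv2.INTER_CUBIC))
E
```

```text
spout min [261. 282.] max [327. 309.]
rim min [238. 291.] max [348. 338.]
```

View pics/s9y.png

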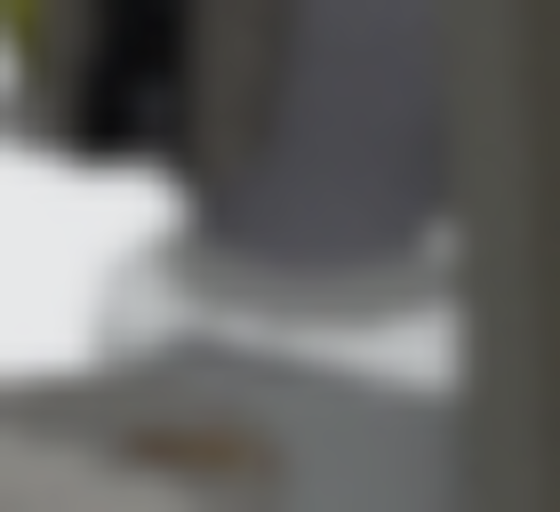

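The spout's bottom edge lies within about 1 px of the prediction, and the offset between spout and rim matches. The arm is still and the force is near zero, so I'm handing in.

```bash
python3 - <<'E'
from h import *
print(r.job_done()); s=monitor.get_state(); print(s['clock'],s['tcp_pos'],s['finger_gap'],s['force'])
E
```

```text
the job is handed in; nothing more can be done
None
the job is handed in; nothing more can be done
```

The crate is home against the end stop, and the arm is holding the funnel by its handle over the open glass. I handed the job in at about 18.6 s of robot time.

- **Crate:** I pushed it until the force rose to 21 N at the expected travel, then backed off. The top and wrist views afterwards showed its front at the stop.
- **Funnel:** I gripped the handle bar with 45 N and carried it about 100 mm above the mill. The handle tip stayed at the same row in the wrist pictures from before the grip to after the carry, so it had not slipped.
- **Final position:** The wrist camera fitted the glass rim at 80.3 mm (81 mm expected), centred at (0.522, −0.412). The tool sits within 0.5 mm of its target, which puts the spout about 15 mm above the rim. Tool tilt was under 0.3°, the contact force was near zero, and the gripper opening was still about 12 mm.
- **Surroundings:** The spice jar, mill and salt shaker were all still standing in the last views showing each of them.

**Disagreements and limits:**
- The top camera read x about 4–6 mm lower than the wrist camera, so I used the wrist camera for the final position.
- In the final pose the arm hid the glass from above, so I checked centring and height only from the wrist fit and a partial scene view. That view agreed to within about 1–1.5 px, or 2–3 mm.

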